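Tap a ball finial into its post cap

ROBOT

A 6-joint arm with a two-finger parallel gripper is mounted at the origin on a cart in front of the work surface, level with it; the furniture and walls round the work are solid. World frame = base frame: x ahead of the robot, y to its left, z up, the work surface at z = 0. Lengths are in m, angles in rad, forces in N, time in s.
With the tool pointing down it reaches from about 0.35 to 0.975 m from the base axis. Payload 4.9 kg.
Tool frame: the origin (TCP) lies midway between the tips of the shut fingers; the grasp point (between the pads) lies 19 mm behind it; z points along the fingers, y is the line along which they close (so a half turn about z gives the same grasp; the last joint's range is limited). The gripper opens to 85 mm and grips with 20 to 120 N. Pads are 22 mm wide; open, the fingers measure 114 mm over their backs; the gripper's body (76 mm by 85 mm) begins 54 mm behind the grasp point. The pads swing forward as they close: fully open they stand 13 mm farther back than shut.
Start: joints at [1.029, 0.053, 1.613, -0, 1.476, -0.119], TCP at [0.256, 0.57, 0.231] pointing down, gripper open.
Joint ranges: [-3.01, 3.01], [-1.01, 2.22], [0.06, 2.58], [-1.02, 4.17], [0.09, 2.62], [-3.14, 3.14]. Speed limits (rad/s): [2.57, 2.57, 3.14, 3.14, 3.14, 3.14].

INTERFACE

Orientations are given as a rotation vector (axis times angle).
In Python, from station import ctrl gives the robot as it stands. The module is installed in compiled form; this text tells all that it offers.
- The arm moves only by the shell command python3 -m handwheel 'ROWS' [OPENING] [FORCE]. ROWS is JSON, a list of rows, each a list of 2 entries, a list of its own where there are three numbers: the shift along the tool's x, y, z in cm, then the turn, a rotation vector about the tool's x, y, z in rad. In form: [[[tx, ty, tz], [ax, ay, az]], ...]. A call has 1 to 5 rows; each row is the pose to reach, as a shift and turn from the pose commanded when the call began, along the tool's axes at that moment; what a row does not reach only later rows make up. A row lasts 1/8 s, in which the tool goes at most 62.5 mm and 10.7 degrees, less where a joint would pass 70% of its speed; a pose out of reach is approached as far as the arm can. A call with a gripper value outside its range is refused whole. OPENING is the gripper's target within -1 to 1 (shut at 1, half-way at 0, fully open at -1), set as the call begins (- or left out, the last holds). The fingers move at their own pace and stop on an object; FORCE is the grip in N (left out, the last holds). Time passes only in rows, so rows that repeat a pose let the fingers close. It gives the time, the measured TCP pose, the force, the opening and the grip force at its end, in the units of the state.
- ctrl.get_obs(): the state, without advancing time (a new reading comes with each control period).
- ctrl.get_image(name): name is "scene" or "side" or "wrist"; returns the picture (480x640x3 uint8, blue, green, red); there is no depth.
- ctrl.calibration(name): a dict with "fx", "fy", "cx", "cy" (pixels), "R" (3x3) and "t" (3): a world point X has camera coordinates R X + t. Camera axes: x right, y down, z forward; pixel columns grow to the right and rows downward; lengths in m; the calibration is good to about 2 mm. A picture is of the moment at which its call begins: read the wrist's pose just before it. calibration takes no time and is no camera call; for the wrist camera it gives the pose at the moment of the call.
- ctrl.finish_job(): hands the job in; it is judged then, once.
Trained networks look in the newest picture that a camera, given by its name, has taken for a name from the list of things; names that differ only in an ending like _2 or _b are one class to them, and where a whole thing is asked for, a point or a joint stands for the part that bears it (a point fixed in the world has none). Each returns a list of dicts, best first, with "score" (0 to 1); they miss things now and then, are a little off and sometimes report something else, mostly with a low value. They report only what shows in the picture. A call takes as long as a camera call. They do not tell look-alikes from the thing itself.
- ctrl.look_for(camera, query): "position" ([column, row] in pixels, amid what is visible of it).
- ctrl.landmark_of(camera, query): "position" ([column, row] in pixels: a listed point, or the origin of a listed thing).
The state is a dict: "t": time; "q": joint angles; "dq": joint speeds; "effort": joint torques, N m; "tool_pos": TCP position; "tool_rot": TCP orientation; "contact_force": force on the tool from outside, world axes, zero at the start; "wrist_torque": the same for the moment, N m; "opening": finger opening in m; "grip_force": force on a finger pad.
Only numpy, scipy, OpenCV 4.12 (cv2) and the standard library are available. Lean on these libraries where they do the work, as an engineer would, in place of code of your own. Each camera call takes 0.05 s, during which the arm holds its last target. There are 200 camera calls.

TASK

The dark ball finial stands loose on its short tenon, beside its hole in the top of the post cap. With the fingertips, tap or nudge it lightly along by its round foot until the tenon drops into the hole and the foot sits flush all round, upright, like on the finished cap next to it, then take the hand away. Do not grip it, lift it, tip it over or knock it off, and leave the caps and the other things where they are.

Things in the scene. Friction and masses are not known exactly. Their poses are not given: they have to be found in the camera images.
- finial: Loose turned ball finial, 0.1 kg, 64 mm high, round about its z axis. Origin: centre of the tenon's end, at the bottom; z up the axis. Pale tenon 0-8 mm up, tapering from 29 to 25 mm diameter at its end, on which it stands; dark foot, 51 mm diameter, 8-18 mm up (rounded, widest at 13 mm); ball 40 mm diameter centred 41 mm up. Pushed at the foot it slides, at the ball it tips.
- finial_foot (a point): Centre of the flat underside of the finial's foot, on its axis, 8 mm above finial's origin. When seated, it coincides with cap_hole.
- post_cap: The loose wooden post cap on which the finial stands off-centre: a pale square plate, 110 x 110 x 19 mm, on an 89 x 89 x 30 mm collar; top face 49 mm above the desk, about 0.55 kg. It stands by its own weight and can be shoved. Origin: centre of the underside; z up, x and y along its edges. Any yaw.
- cap_hole (a point): Centre of the round hole's mouth, in the middle of the cap's top face, level with that face. Blind hole, 32 mm diameter, 13 mm deep, small chamfer. At the start the finial's axis stands 22 to 36 mm from it, in any direction.
- finished_cap: The matching cap with its finial already seated and fixed, same sizes, 105 mm high over all; an example, to be left alone. Origin: centre of the underside.
- wood_glue: Yellow glue bottle, 40 x 62 x 200 mm, standing, bystander. Origin: centre of the underside.
- sanding_block: Red-brown sanding block, 62 x 110 x 34 mm, bystander. Origin: centre of the underside.
- tape_measure: Yellow tape measure, 37 x 76 x 65 mm, bystander. Origin: centre of the underside.
There are look-alikes about, which are no part of the job. There is more than one size of the finial; the job needs the largest.

How it is judged:
By the outcome, as a careful person would: the job done as asked, in the order asked, and still so for the second after the job is handed in, with the robot touching nothing.
It also fails if it takes over 56 s, if anything falls off the work surface, if the arm or the gripper's body presses on something with over 40 N, if the wrist force passes 120 N, or if a joint passes its speed limit or range.

## Working session

There is one attempt and no reset: what is moved stays moved. The work goes in short steps, Python scripts to look and compute and a shell command to move; the robot and the scene stay as the last step left them, time stands still between calls to the robot, and variables do not carry over. Pictures are saved under pics/ and viewed, at most 10 in all, crops included, and the job is handed in when it is done.

```bash
mkdir -p pics; cat > h.py <<'E'
import numpy as np, cv2
from station import ctrl
def ray(c,px):
    K=ctrl.calibration(c) if isinstance(c,str) else c
    R=np.array(K["R"]);t=np.array(K["t"])
    d=R.T@np.array([(px[0]-K["cx"])/K["fx"],(px[1]-K["cy"])/K["fy"],1]);return -R.T@t,d
def onz(c,px,z):
    o,d=ray(c,px);return o+d*(z-o[2])/d[2]
def proj(c,X):
    K=ctrl.calibration(c) if isinstance(c,str) else c
    p=np.array(K["R"])@np.array(X)+np.array(K["t"]);return np.array([K["fx"]*p[0]/p[2]+K["cx"],K["fy"]*p[1]/p[2]+K["cy"]])
E
python3 - <<'E'
from h import *
a=[]
for c in ["scene","side"]:
    im=ctrl.get_image(c);cv2.imwrite(f"pics/{c}0.png",im)
    for q,z in [("finial_foot",.049),("cap_hole",.049),("post_cap",0),("finished_cap",0)]:
        for r in ctrl.landmark_of(c,q)[:4]: print(c,q,np.round(r["position"]),round(r["score"],2),onz(c,r["position"],z).round(3))
print(ctrl.get_obs())
E
```

```text
scene finial_foot [237. 214.] 0.8 [0.583 0.2   0.049]
scene finial_foot [196. 252.] 0.65 [0.417 0.135 0.049]
scene finial_foot [279. 218.] 0.55 [0.638 0.109 0.049]
scene cap_hole [240. 217.] 0.9 [0.579 0.183 0.049]
scene post_cap [243. 238.] 0.77 [0.57  0.166 0.   ]
scene finished_cap [332. 294.] 0.67 [ 0.553 -0.133  0.   ]
side finial_foot [305. 309.] 0.88 [0.579 0.183 0.049]
side finial_foot [245. 317.] 0.58 [0.667 0.224 0.049]
side cap_hole [316. 305.] 0.74 [0.565 0.168 0.049]
side post_cap [312. 328.] 0.55 [0.573 0.166 0.   ]
side post_cap [313. 306.] 0.53 [0.587 0.103 0.   ]
side finished_cap [354. 245.] 0.82 [ 0.552 -0.144  0.   ]
{'t': 0.5, 'q': array([ 1.02900735e+00,  5.27162663e-02,  1.61298956e+00, -4.32510514e-05,
        1.47599530e+00, -1.18975944e-01]), 'dq': array([-1.36158206e-03,  3.89320506e-04, -1.51591072e-03, -7.82151118e-04,
        4.83951143e-04,  7.00724328e-05]), 'effort': array([-2.51909423e-04, -3.93217599e+01, -3.70027292e+01, -1.97625045e-04,
        1.39886019e-03,  3.66891712e-06]), 'tool_pos': array([0.25642173, 0.5699132 , 0.23123992]), 'tool_rot': array([ 6.59209608e-01,  3.07164650e+00, -1.83109028e-04]), 'contact_force': array([-0.58569884, -0.29775198,  0.28023659]), 'wrist_torque': array([-0.03318194, -0.02343986,  0.00278675]), 'grip_force': 0.0, 'opening': 0.08541016074151217}
```

View pics/scene0.png

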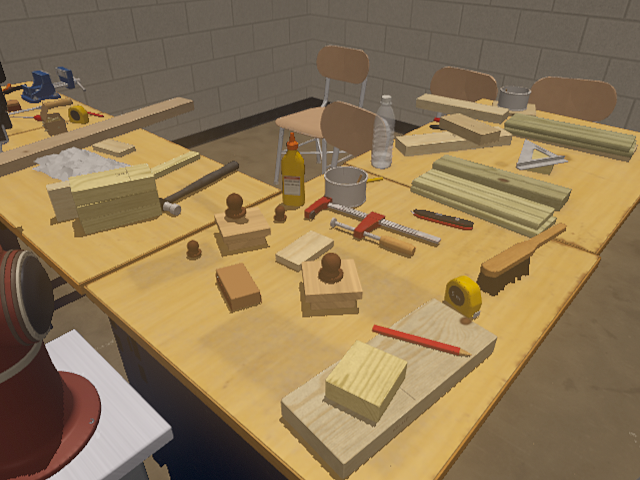

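View pics/side0.png

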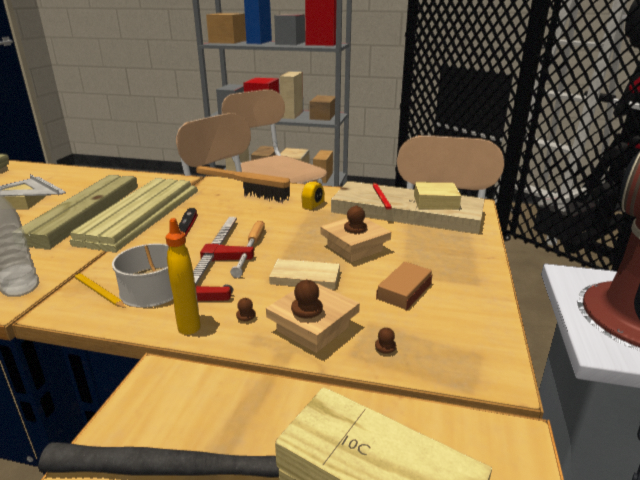

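The candidates for the finial, by scene pixel, are:
- on the open cap: (235,207)
- on the finished cap, fixed: (331,268)
- small loose ones: (194,249) and (280,213)

I choose the large one on the cap without its finial seated, (235,207), which is side pixel (306,298).

```bash
python3 - <<'E'
from h import *
from scipy.spatial.transform import Rotation as Ro
a=cv2.imread("pics/scene0.png")[170:270,170:300];b=cv2.imread("pics/side0.png")[260:360,230:410]
cv2.imwrite("pics/crop0.png",np.hstack([cv2.resize(a,None,fx=2.5,fy=2.5),cv2.resize(b,None,fx=2.5,fy=2.5)]))
o=ctrl.get_obs();R=Ro.from_rotvec(o["tool_rot"]).as_matrix();print(R.round(3))
K=ctrl.calibration("wrist");Rc=np.array(K["R"]);c=-Rc.T@K["t"]
print("cam in tool",(R.T@(c-o["tool_pos"])).round(3),"\n",(R.T@Rc.T).round(3),K["fx"])
for z in(.04,.09):
  print(onz("scene",(235,207),z),onz("side",(306,298),z))
print("glue",onz("scene",(293,206),0),onz("side",(188,333),0))
print("shift to (.53,.17,.25):",R.T@(np.array([.53,.17,.25])-o["tool_pos"])*100)
E
```

```text
[[-0.912  0.41  -0.   ]
 [ 0.41   0.912 -0.   ]
 [-0.    -0.    -1.   ]]
cam in tool [ 0.075  0.001 -0.142] 
 [[-0.001 -0.956 -0.293]
 [ 1.    -0.001 -0.   ]
 [ 0.    -0.293  0.956]] 394.34619902586087
[0.6129953  0.24294942 0.04      ] [0.58983082 0.13865403 0.04      ]
[0.55747923 0.16898331 0.09      ] [0.57062568 0.20949315 0.09      ]
glue [0.76700933 0.1909463  0.        ] [0.77149621 0.22625775 0.        ]
shift to (.53,.17,.25): [-41.35813643 -25.24433083  -1.87192463]
```

View pics/crop0.png

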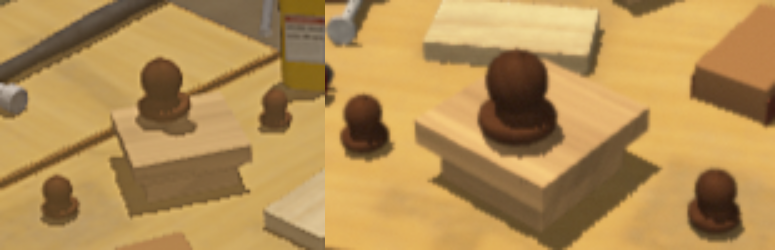

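Scene crop: the finial stands towards the far, left corner of the cap, with the glue bottle behind it and small look-alikes on either side. Side crop: the finial is on the near side of the cap centre. I'll move above it for a close look.

```bash
python3 -m handwheel '[[[-5,-2.6,-0.6],[0,0,0]],[[-10,-5.3,-1.2],[0,0,0]],[[-15,-8,-1.9],[0,0,0]],[[-20,-10.6,-1.9],[0,0,0]],[[-25,-13.2,-1.9],[0,0,0]]]' 0.25 20; python3 -m handwheel '[[[-5,-2.6,0],[0,0,0]],[[-10,-5.2,0],[0,0,0]],[[-15,-8,0],[0,0,0]],[[-18.7,-9.9,0],[0,0,0]],[[-18.7,-9.9,0],[0,0,0]]]'
python3 - <<'E'
from h import *
K=ctrl.calibration("wrist");im=ctrl.get_image("wrist");cv2.imwrite("pics/w1.png",im)
for q,z in [("finial_foot",.057),("finial",.049),("cap_hole",.049),("post_cap",0)]:
    for r in ctrl.landmark_of("wrist",q)[:3]: print(q,np.round(r["position"]),round(r["score"],2),onz(K,r["position"],z).round(4))
E
```

```text
t: 1.12
tool_pos: [0.4312, 0.3455, 0.2508]
tool_rot: [0.659, 3.071, 0.001]
contact_force: [0.8, 0.5, 0.6]
opening: 0.0318
grip_force: 0.0
t: 1.75
tool_pos: [0.5615, 0.1777, 0.2502]
tool_rot: [0.666, 3.07, -0.0]
contact_force: [-0.5, -0.2, -0.3]
opening: 0.0321
grip_force: 0.0
finial_foot [338. 218.] 0.84 [0.5756 0.1926 0.057 ]
finial_foot [354. 315.] 0.83 [0.6674 0.169  0.057 ]
finial_foot [277.  76.] 0.72 [0.45   0.1949 0.057 ]
finial [353. 308.] 0.83 [0.6647 0.1699 0.049 ]
finial [280.  79.] 0.71 [0.4517 0.1955 0.049 ]
finial [338. 214.] 0.58 [0.5736 0.1943 0.049 ]
cap_hole [309. 222.] 0.8 [0.5699 0.1668 0.049 ]
post_cap [312. 210.] 0.67 [0.571  0.1694 0.    ]
```

View pics/w1.png

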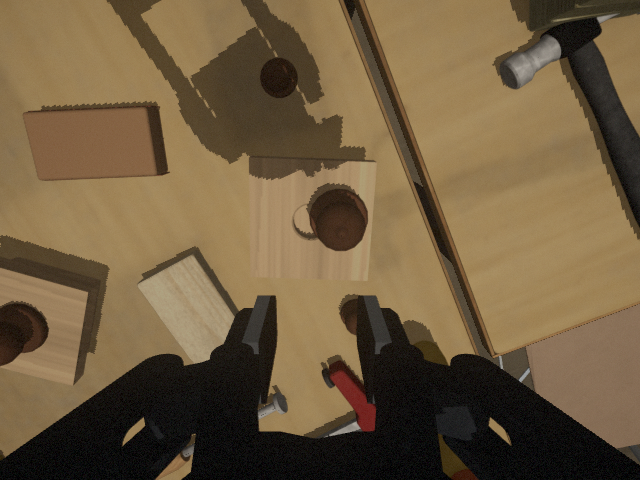

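The finial is at about pixel (338,218) and shows the open hole as a pale crescent at (305,220), left of it. Push direction is about (-0.2,-0.98) in world axes. I'll turn the hand so tool x points along that push, standing off behind the finial.

```bash
python3 -m handwheel '[[[0,1.3,1],[0,0,-0.18]],[[0,2.6,2],[0,0,-0.36]],[[0.1,4,3],[0,0,-0.54]],[[0.2,5.3,4],[0,0,-0.72]],[[0.3,6.7,5],[0,0,-0.9]]]'; python3 -m handwheel '[[[0,0,0.5],[0,0,-0.18]],[[0,0,1],[0,0,-0.36]],[[0,0,1.5],[0,0,-0.54]],[[0,0,2],[0,0,-0.72]],[[0,0,2],[0,0,-0.88]]]';python3 -m handwheel '[[[0,0,0],[0,0,0]],[[0,0,0],[0,0,0]]]'
python3 - <<'E'
from h import *
from scipy.spatial.transform import Rotation as Ro
o=ctrl.get_obs();K=ctrl.calibration("wrist");im=ctrl.get_image("wrist");cv2.imwrite("pics/w2.png",im)
print(o["q"].round(2),Ro.from_rotvec(o["tool_rot"]).as_matrix().round(3))
for q,z in [("finial_foot",.057),("cap_hole",.049),("post_cap",0)]:
    for r in ctrl.landmark_of("wrist",q)[:3]: print(q,np.round(r["position"]),round(r["score"],2),onz(K,r["position"],z).round(4))
E
```

```text
t: 2.62
tool_pos: [0.5843, 0.244, 0.2001]
tool_rot: [-0.754, 3.05, 0.0]
contact_force: [0.9, -1.1, 0.5]
opening: 0.0323
grip_force: 0.0
t: 3.25
tool_pos: [0.5838, 0.2435, 0.1798]
tool_rot: [1.98, -2.438, -0.001]
contact_force: [-0.3, -0.4, -0.3]
opening: 0.0319
grip_force: 0.0
t: 3.5
tool_pos: [0.5846, 0.243, 0.1805]
tool_rot: [-1.97, 2.447, -0.0]
contact_force: [-0.6, 0.5, -1.2]
opening: 0.0319
grip_force: 0.0
[ 0.28  0.11  1.64 -0.    1.39 -2.65] [[-0.213 -0.977  0.   ]
 [-0.977  0.213  0.   ]
 [-0.    -0.    -1.   ]]
finial_foot [482. 116.] 0.86 [0.4642 0.1905 0.057 ]
finial_foot [164. 147.] 0.77 [0.6699 0.1656 0.057 ]
finial_foot [314. 118.] 0.39 [0.5696 0.1689 0.057 ]
cap_hole [313. 119.] 0.86 [0.5706 0.1691 0.049 ]
post_cap [317. 118.] 0.85 [0.5682 0.1688 0.    ]
```

View pics/w2.png

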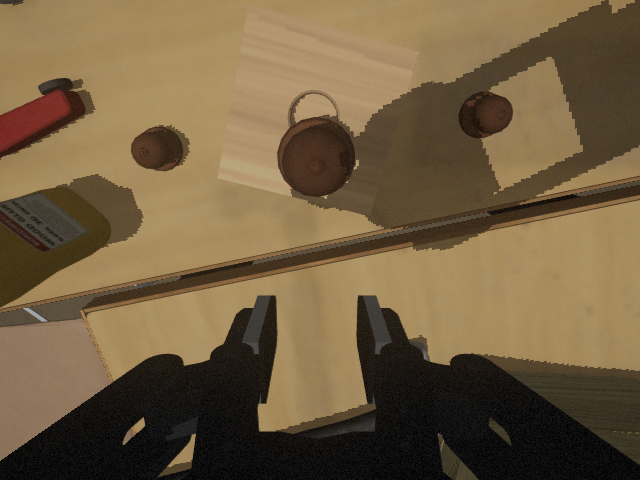

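The view shows the hole ring centred at (314,118) and the finial foot outline centred at about (316,156), with the fingertips at rows 295 and below.

```bash
python3 - <<'E'
from h import *
from scipy.spatial.transform import Rotation as Ro
o=ctrl.get_obs();K=ctrl.calibration("wrist");im=cv2.imread("pics/w2.png")
R=Ro.from_rotvec(o["tool_rot"]).as_matrix();T=o["tool_pos"]
g=cv2.cvtColor(im,cv2.COLOR_BGR2HSV)
roi=np.zeros(im.shape[:2],np.uint8);roi[100:215,265:365]=1
m=((im[:,:,2]<125)&(im[:,:,0]<60)&(roi>0)).astype(np.uint8)
n,l,s,c=cv2.connectedComponentsWithStats(m);i=1+s[1:,4].argmax();print(s[i],c[i])
t=lambda X:(R.T@(X-T)*1000).round(1)
F=onz(K,(316,156),.062);H=onz(K,(313.5,118),.049)
print("foot",F.round(4),t(F),"hole",H.round(4),t(H))
pc=[onz(K,p,.049) for p in [(247,8),(418,52),(372,214),(218,179)]]
print("capcentre",np.mean(pc,0),t(np.mean(pc,0)))
E
```

```text
[ 277  100   88  115 6666] [323.18886889 161.66036604]
foot [0.5739 0.1915 0.062 ] [ 5.220e+01 -1.000e-01  1.184e+02] hole [0.5705 0.168  0.049 ] [ 75.8  -1.8 131.4]
capcentre [0.57041791 0.16830933 0.049     ] [ 75.6  -1.6 131.4]
```

```bash
python3 -m handwheel '[[[-0.3,0,3],[0,0,0]],[[-0.3,0,6],[0,0,0]],[[-0.3,0,9],[0,0,0]],[[-0.3,0,11.5],[0,0,0]],[[-0.3,0,12.7],[0,0,0]]]';python3 -m handwheel '[[[0,0,0],[0,0,0]],[[0.5,0,0],[0,0,0]],[[1,0,0],[0,0,0]],[[1.5,0,0],[0,0,0]],[[1.8,0,0],[0,0,0]]]'
python3 - <<'E'
from h import *
im=ctrl.get_image("wrist");cv2.imwrite("pics/w3.png",im)
E
```

```text
t: 4.32
tool_pos: [0.5846, 0.2449, 0.0515]
tool_rot: [1.97, -2.444, -0.002]
contact_force: [0.5, 0.1, 0.5]
opening: 0.032
grip_force: 0.0
t: 4.95
tool_pos: [0.5818, 0.2273, 0.0537]
tool_rot: [-1.971, 2.446, -0.0]
contact_force: [-1.1, 0.6, -0.8]
opening: 0.0325
grip_force: 0.0
```

View pics/w3.png

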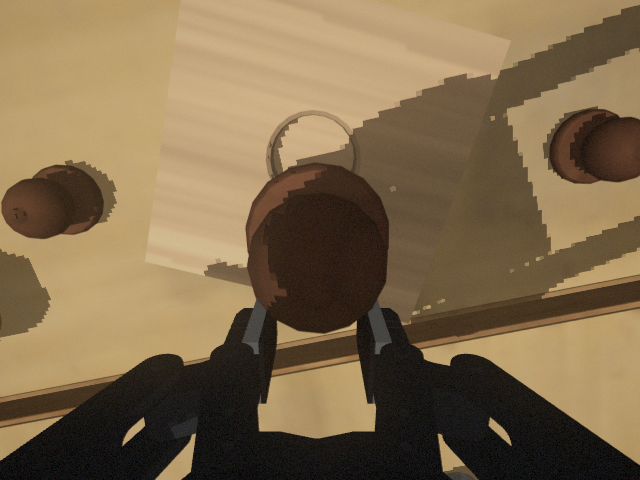

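Fingers straddle the foot symmetrically (foot centre about column 317, hole centre (312,153)). Now a slow push.

```bash
python3 -m handwheel '[[[0.3,0,0],[0,0,0]],[[0.6,0,0],[0,0,0]],[[0.8,-0.02,0],[0,0,0]],[[1.0,-0.04,0],[0,0,0]],[[1.2,-0.06,0],[0,0,0]]]';python3 -m handwheel '[[[0.2,-0.02,0],[0,0,0]],[[0.4,-0.04,0],[0,0,0]],[[0.6,-0.06,0],[0,0,0]],[[0.8,-0.08,0],[0,0,0]],[[0.8,-0.08,0],[0,0,0]]]'
python3 - <<'E'
from h import *
im=ctrl.get_image("wrist");cv2.imwrite("pics/w4.png",im)
E
```

```text
t: 5.62
tool_pos: [0.5798, 0.2158, 0.0533]
tool_rot: [-1.972, 2.445, 0.0]
contact_force: [0.2, 2.0, 0.0]
opening: 0.0319
grip_force: 0.3
t: 6.25
tool_pos: [0.5789, 0.2076, 0.0533]
tool_rot: [1.972, -2.446, 0.0]
contact_force: [-0.1, 0.5, 0.5]
opening: 0.0318
grip_force: 0.3
```

View pics/w4.png

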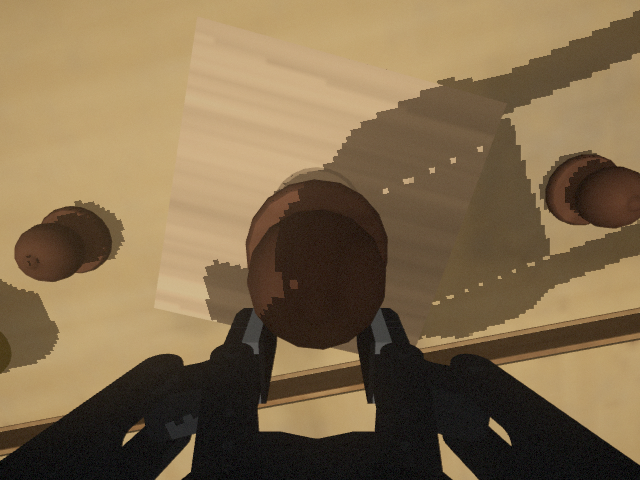

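The finial slides upright, covering most of the hole; only its crescent shows at (317,172). Continuing.

```bash
python3 -m handwheel '[[[0.2,-0.02,0],[0,0,0]],[[0.35,-0.03,0],[0,0,0]],[[0.5,-0.04,0],[0,0,0]],[[0.65,-0.05,0],[0,0,0]],[[0.65,-0.05,0],[0,0,0]]]'
python3 - <<'E'
from h import *
im=ctrl.get_image("wrist");s=ctrl.get_image("side")
cv2.imwrite("pics/w5.png",np.hstack([im[100:400,160:480],cv2.resize(s[240:360,250:378],(320,300))]))
E
```

```text
t: 6.92
tool_pos: [0.5778, 0.2012, 0.0531]
tool_rot: [1.972, -2.445, -0.0]
contact_force: [-0.1, -0.5, -0.4]
opening: 0.032
grip_force: 0.1
```

View pics/w5.png

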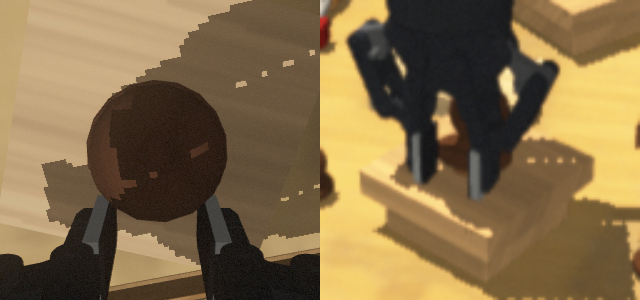

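The finial now leans slightly forward: its front edge has dipped into the hole while the rear is still on the rim. It needs a few more mm.

```bash
python3 -m handwheel '[[[0.1,-0.01,0],[0,0,0]],[[0.2,-0.02,0],[0,0,0]],[[0.3,-0.03,0],[0,0,0]],[[0.3,-0.03,0],[0,0,0]]]'
python3 - <<'E'
from h import *
im=ctrl.get_image("wrist");s=ctrl.get_image("side")
cv2.imwrite("pics/w6.png",np.hstack([im[100:400,160:480],cv2.resize(s[240:360,250:378],(320,300))]))
E
```

```text
t: 7.52
tool_pos: [0.5776, 0.1983, 0.0533]
tool_rot: [1.972, -2.446, 0.0]
contact_force: [0.3, -0.0, 0.3]
opening: 0.0321
grip_force: 0.2
```

View pics/w6.png

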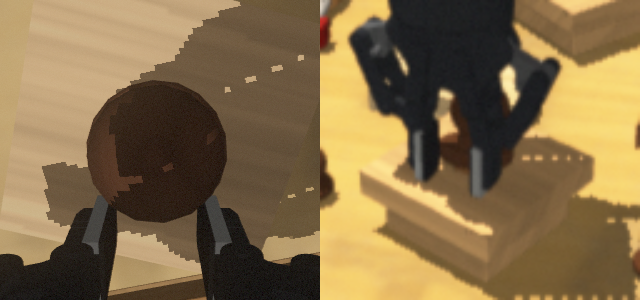

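It moved with the hand and still leans about 15°, possibly held up by the fingertips behind the foot. I'll back off a little to see whether it settles.

```bash
python3 -m handwheel '[[[-0.2,0,0],[0,0,0]],[[-0.5,0,0],[0,0,0]],[[-1,0,0],[0,0,0]],[[-1,0,0],[0,0,0]]]'
python3 - <<'E'
from h import *
im=ctrl.get_image("wrist");s=ctrl.get_image("side");c=ctrl.get_image("scene")
cv2.imwrite("pics/w7.png",np.hstack([im[60:360,160:480],cv2.resize(s[260:350,262:358],(320,300)),cv2.resize(c[180:255,215:275],(160,200))[:, :].repeat(1,0) if 0 else cv2.copyMakeBorder(cv2.resize(c[180:255,215:275],(160,200)),0,100,0,0,0)]))
E
```

```text
t: 8.12
tool_pos: [0.5799, 0.2086, 0.0534]
tool_rot: [-1.973, 2.445, -0.0]
contact_force: [0.6, -0.1, -0.1]
opening: 0.0317
grip_force: 0.0
```

View pics/w7.png

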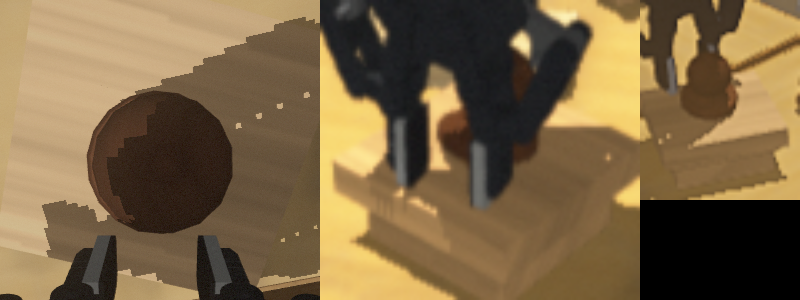

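Views are ambiguous, so I'll compare the measured ball and foot outline with what a seated finial would give.

```bash
python3 - <<'E'
from h import *
H=np.array([.5705,.168,.049])
for c in ["wrist","side","scene"]:
    K=ctrl.calibration(c);im=ctrl.get_image(c)
    if c=="wrist": W=im
    for n,dz in [("seated ball",.033),("seated foot",.005),("standing ball",.041),("standing foot",.013)]:
        X=H+[0,0,dz];p=proj(K,X);print(c,n,p.round(1),"r",round(K["fx"]*(.020 if "ball" in n else .0255)/(np.array(K["R"])@X+K["t"])[2],1))
    for q in ["finial_foot","cap_hole","post_cap"]: print(c,q,[(np.round(r["position"],0),round(r["score"],2)) for r in ctrl.landmark_of(c,q)[:3]])
K=ctrl.calibration("wrist")
big=cv2.resize(W[80:360,160:480],None,fx=2.,fy=2.);big=cv2.convertScaleAbs(big,alpha=2.2,beta=10)
cv2.imwrite("pics/w8.png",big)
E
```

```text
wrist seated ball [317.3 234.7] r 66.7
wrist seated foot [317.2 213.7] r 69.4
wrist standing ball [317.3 242.5] r 71.3
wrist standing foot [317.2 218.9] r 73.2
wrist finial_foot [(array([582., 185.]), 0.97), (array([ 82., 236.]), 0.58)]
wrist cap_hole []
wrist post_cap []
side seated ball [312.6 287.9] r 12.3
side seated foot [312.7 302.3] r 15.5
side standing ball [312.6 283.8] r 12.4
side standing foot [312.7 298.2] r 15.6
side finial_foot [(array([246., 314.]), 0.93), (array([384., 347.]), 0.72), (array([308., 301.]), 0.54)]
side cap_hole [(array([316., 306.]), 0.89)]
side post_cap [(array([313., 329.]), 0.9), (array([188., 322.]), 0.44)]
scene seated ball [239.9 208.2] r 8.6
scene seated foot [240.9 218.6] r 10.8
scene standing ball [239.6 205.1] r 8.6
scene standing foot [240.7 215.6] r 10.8
scene finial_foot [(array([243., 220.]), 0.66), (array([195., 254.]), 0.66)]
scene cap_hole [(array([242., 221.]), 0.86)]
scene post_cap [(array([245., 240.]), 0.72)]
```

View pics/w8.png

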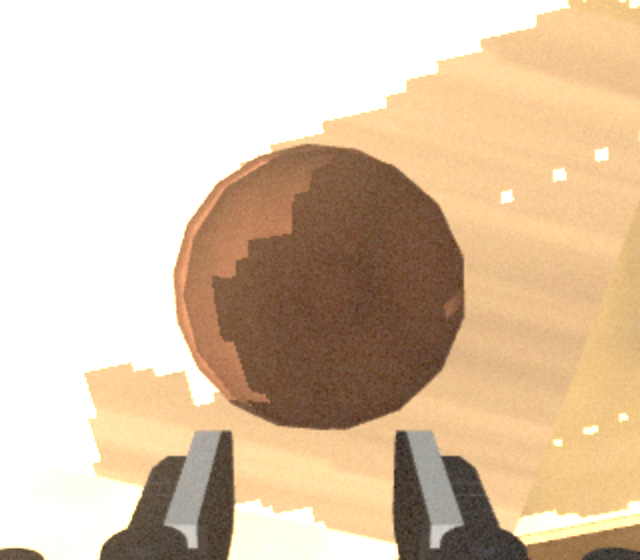

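The finial still leans forward roughly 8° with its rear tenon edge short of the hole, since the foot's front edge isn't visible where a seated one would be (row ~146). I've used my picture allowance, so from here I'll measure numerically with a silhouette fit.

```bash
cat > fit.py <<'E'
from h import *
from scipy.optimize import minimize
H=np.array([.5705,.168,.049])
a=np.linspace(0,2*np.pi,40,endpoint=False)
foot=np.array([[r*np.cos(t),r*np.sin(t),z] for t in a for r,z in [(.0235,.008),(.0255,.013),(.0235,.018)]])
u=np.random.default_rng(0).normal(size=(1500,3));ball=u/np.linalg.norm(u,axis=1)[:,None]*.02+[0,0,.041]
def model(K,p,shape):   # p: x,y,z of the axis point at foot underside (mm rel. hole), lean x,y (deg)
    R=cv2.Rodrigues(np.array([-np.radians(p[4]),np.radians(p[3]),0.]))[0]
    m=np.zeros(shape,np.uint8)
    for P in (foot,ball):
        X=(P-[0,0,.008])@R.T+H+np.array(p[:3])/1000
        q=X@np.array(K["R"]).T+K["t"];q=np.c_[K["fx"]*q[:,0]/q[:,2]+K["cx"],K["fy"]*q[:,1]/q[:,2]+K["cy"]]
        cv2.fillConvexPoly(m,cv2.convexHull((q*16).astype(np.int32)),1,lineType=8,shift=4)
    return m
def mask(im,K):
    f=im.astype(int);B,G,R=f[...,0],f[...,1],f[...,2]
    m=((R<112)&(G<72)&(R-B>12)).astype(np.uint8)
    c=proj(K,H+[0,0,.02]).astype(int);roi=np.zeros_like(m);cv2.circle(roi,tuple(map(int,c)),105,1,-1)
    m=cv2.morphologyEx(cv2.medianBlur(m*roi,7),cv2.MORPH_OPEN,np.ones((9,9)))
    n,l,s,_=cv2.connectedComponentsWithStats(m);i=1+s[1:,4].argmax();m=(l==i).astype(np.uint8)
    ct=max(cv2.findContours(m,0,2)[0],key=cv2.contourArea);m[:]=0;cv2.drawContours(m,[ct],0,1,-1)
    return m,s[i]
def fit():
    K=ctrl.calibration("wrist");im=ctrl.get_image("wrist");m,s=mask(im,K)
    f=lambda p:1-(m&(mm:=model(K,p,m.shape))).sum()/max(1,(m|mm).sum())
    print("blob",s,"IoU seated",round(1-f([0]*5),3))
    best=min((minimize(f,p,method="Nelder-Mead",options=dict(initial_simplex=np.vstack([p,np.array(p)+np.diag([2,2,3,5,5])]),maxiter=400)) for p in ([0,0,0,0,0],[0,2,6,-1,-8],[0,3,4,0,-15])),key=lambda r:r.fun)
    print("fit x,y,z mm; lean deg",best.x.round(1),"IoU",round(1-best.fun,3));return im,m
if __name__=="__main__": fit()
E
python3 fit.py; python3 -m handwheel '[[[0.5,-0.03,0],[0,0,0]],[[0.8,-0.03,0],[0,0,0]],[[1,-0.03,0],[0,0,0]],[[1.1,-0.03,0],[0,0,0]],[[1.2,-0.03,0],[0,0,0]]]'; python3 fit.py
```

```text
blob [  248   153   144   142 16290] IoU seated 0.868
fit x,y,z mm; lean deg [  0.6   4.2   3.7  -4.7 -13.3] IoU 0.992
t: 9.55
tool_pos: [0.5776, 0.1964, 0.0533]
tool_rot: [-1.972, 2.445, 0.0]
contact_force: [-0.4, 0.3, -0.1]
opening: 0.032
grip_force: 0.2
blob [  251   179   133   160 16063] IoU seated 0.88
fit x,y,z mm; lean deg [-0.3  2.7 -2.4  2.4 -2.8] IoU 0.916
```

The fit showed a 13° lean 4 mm short; after this push it seems to have dropped. I'll back off and re-measure.

```bash
python3 -m handwheel '[[[-0.3,0,0],[0,0,0]],[[-0.8,0,0],[0,0,0]],[[-1.3,0,0],[0,0,0]],[[-1.3,0,0],[0,0,0]]]'; python3 fit.py
```

```text
t: 10.1
tool_pos: [0.5803, 0.2096, 0.0533]
tool_rot: [-1.973, 2.445, -0.0]
contact_force: [0.6, -0.1, -0.1]
opening: 0.0324
grip_force: 0.0
blob [  249   141   137   156 15955] IoU seated 0.877
fit x,y,z mm; lean deg [-0.9  5.2 -4.3  3.6 -6.3] IoU 0.929
```

Mask is unreliable with the hand's shadow near. I'll retreat to the earlier clear viewing pose and measure there, using numbers only.

```bash
python3 -m handwheel '[[[-1.5,0,0],[0,0,0]],[[-3.4,0,0],[0,0,0]],[[-3.4,0,4],[0,0,0]],[[-3.4,0,-4],[0,0,0]],[[-3.4,0,-9],[0,0,0]]]' >/dev/null 2>&1 && echo moved; python3 - <<'E'
from h import *
o=ctrl.get_obs();print(o["t"],o["tool_pos"].round(4),o["contact_force"].round(1))
E
```

```text
moved
10.775 [0.5862 0.2432 0.1364] [ 1.7 -0.4  1.2]
```

One row there was mis-signed: the third dipped the hand 4 cm beside the cap before rising. I'll check that nothing moved while measuring.

```bash
python3 -m handwheel '[[[0,0,-3],[0,0,0]],[[0,0,-4.4],[0,0,0]],[[0,0,-4.4],[0,0,0]]]'; python3 - <<'E'
from fit import *
im,m=fit()
K=ctrl.calibration("wrist");cv2.imwrite("pics/w9.png",im)
for q,z in [("cap_hole",.049),("post_cap",0),("finial_foot",.049)]:
    for r in ctrl.landmark_of("wrist",q)[:3]: print(q,np.round(r["position"]),round(r["score"],2),onz(K,r["position"],z).round(4))
print("hole px",proj(K,H))
c=proj(K,H+[0,0,.02]).astype(int)
for r in range(c[1]-60,c[1]+64,6):
    print(r,' '.join(f"{int(im[r,x,2]):3d}{'#' if m[r,x] else '.'}" for x in range(c[0]-66,c[0]+70,6) if 0<=r))
E
```

```text
t: 11.15
tool_pos: [0.5877, 0.243, 0.1826]
tool_rot: [-1.972, 2.444, -0.0]
contact_force: [0.2, -0.2, 0.3]
opening: 0.032
grip_force: 0.0
blob [ 282   72   77   80 4871] IoU seated 0.879
fit x,y,z mm; lean deg [-2.2 -1.9 -7.2  4.3  5.2] IoU 0.992
finial_foot [166. 149.] 0.67 [0.6746 0.1665 0.049 ]
finial_foot [485. 112.] 0.59 [0.461  0.1885 0.049 ]
hole px [316.21078066 117.30351986]
56 169. 171. 175. 179. 178. 181. 181. 180. 177. 175. 174. 176. 177. 173. 173. 174. 170. 176. 177. 180. 180. 181. 181.
62 174. 173. 173. 172. 173. 171. 175. 178. 180. 182. 179. 179. 179. 175. 175. 176. 176. 173. 174. 174. 174. 174. 177.
68 175. 174. 175. 174. 177. 177. 176. 175. 173. 173. 171. 173. 180. 180. 179. 178. 177. 177. 176. 176. 175. 174. 174.
74 178. 180. 179. 180. 178. 175. 175. 176. 178. 176.  73#  93#  85#  82# 137. 174. 178. 178. 177. 175. 176. 178. 176.
80 182. 180. 180. 179. 179. 179. 181. 181.  76#  72#  63#  61#  66#  59#  53#  58# 150. 175. 175. 172. 174. 178. 175.
86 176. 177. 181. 182. 180. 183. 181.  81#  63#  65#  69#  73#  71#  63#  63#  56#  58# 173. 176. 177. 175. 175. 172.
92 17
[... 1077 characters left out ...]
 171. 172. 175. 175. 178. 179. 146.  91#  96#  51#  51#  75#  89# 103. 170. 169.  91.  90.  87.  86.  87.
152 175. 175. 177. 178. 177. 178. 174. 173. 174. 173. 161.  99.  81. 176. 180. 180. 176. 174.  92.  90.  89.  91.  90.
158 179. 180. 178. 178. 176. 178. 177. 176. 176. 177. 177. 175. 174. 173. 174. 177. 180. 179. 179.  98.  93.  94.  88.
164 184. 183. 184. 184. 182. 181. 180. 181. 178. 177. 178. 172. 173. 174. 176. 176. 174. 173. 171.  89.  94.  94.  97.
170 182. 184. 186. 184. 183. 183. 181. 183. 184. 181. 180. 179. 181. 179. 178. 177. 174. 167.  94.  97.  94.  93.  90.
176 180. 180. 183. 183. 184. 181. 184. 184. 183. 184. 184. 182. 184. 183. 180. 181. 181.  96.  98.  96.  93.  93.  89.
```

```bash
python3 -m handwheel '[[[0,4,-4],[0,0,0]],[[0,8,-8],[0,0,0]],[[0,12,-11],[0,0,0]],[[0,15,-11],[0,0,0]],[[0,15,-11],[0,0,0]]]'|head -2; python3 - <<'E'
from fit import *
Ks,Ms=[],[]
for c in ["wrist","side","scene"]:
    K=ctrl.calibration(c);im=ctrl.get_image(c);cv2.imwrite(f"pics/{c}10.png",im)
    f=im.astype(int);m=((f[...,2]<118)&(f[...,1]<78)&(f[...,2]-f[...,0]>8)).astype(np.uint8)
    ctr=proj(K,H+[0,0,.022]);Z=(np.array(K["R"])@H+K["t"])[2];rad=int(K["fx"]*.055/Z)
    roi=np.zeros_like(m);cv2.circle(roi,tuple(map(int,ctr)),rad,1,-1);m*=roi
    n,l,s,_=cv2.connectedComponentsWithStats(m,connectivity=4);i=1+s[1:,4].argmax();m=(l==i).astype(np.uint8)
    ct=max(cv2.findContours(m,0,1)[0],key=cv2.contourArea);cv2.drawContours(m,[ct],0,1,-1)
    print(c,s[i],ctr.round(),"scale px/mm",round(K["fx"]/Z/1000,2));Ks.append(K);Ms.append(m)
    if c!="wrist":
        y,x=map(int,(ctr[1],ctr[0]))
        for r in range(y-26,y+34,2): print(r,''.join('#' if m[r,k] else ('+' if im[r,k,2]<118 else '.') for k in range(x-36,x+36)))
        old=cv2.imread(f"pics/{c}0.png")
        # cap shift: edges of cap sides below finial
        g0=cv2.cvtColor(old,6).astype(np.float32)[y+14:y+50,x-50:x+50];g1=cv2.cvtColor(im,6).astype(np.float32)[y+14:y+50,x-50:x+50]
        print("cap image shift",cv2.phaseCorrelate(g0,g1,cv2.createHanningWindow(g0.shape[::-1],5)))
iou=lambda K,m,p:(m&(q:=model(K,p,m.shape))).sum()/max(1,(m|q).sum())
f=lambda p:-np.mean([iou(K,m,p) for K,m in zip(Ks,Ms)])
for p0 in ([0,0,0,0,0],[0,2,6,-1,-8],[0,-3,2,0,8]):
    r=minimize(f,p0,method="Nelder-Mead",options=dict(initial_simplex=np.vstack([p0,np.array(p0)+np.diag([2,2,3,5,5])]),maxiter=500))
    print(r.x.round(1),round(-r.fun,3),[round(iou(K,m,r.x),3) for K,m in zip(Ks,Ms)])
E
```

```text
t: 11.98
tool_pos: [0.4394, 0.2744, 0.2916]
wrist [ 115   87   70   58 3081] [145. 118.] scale px/mm 1.07
side [299 276  31  37 830] [313. 294.] scale px/mm 0.61
267 ........................................................................
269 ........................................................................
271 ........................................................................
273 ..............................................................+++.......
275 ..............................................................++........
277 .................................##########..................+++........
279 ..............................################...............+++........
281 ...........................+####################............+++.........
283 ..........................+######################+.........+++..........
285 ..........................+#######################.........+++..........
287 ..........................########################.........++...........
289 ..........................########################.........+............
291 ..........
[... 3472 characters left out ...]
.....................................
238 ..........+........+....................................................
240 .............................................................+..........
242 ........................................................................
244 ................................................................+.......
cap image shift ((-0.01685895180638397, 0.35475815663829735), 0.8241472245587242)
[-1.9 -1.5 -1.2  0.2 -0.6] 0.895 [np.float64(0.963), np.float64(0.904), np.float64(0.816)]
[-2.4 -1.8 -1.8  2.   0.8] 0.893 [np.float64(0.962), np.float64(0.894), np.float64(0.824)]
[-2.8 -2.3 -1.2  2.   1.1] 0.893 [np.float64(0.964), np.float64(0.894), np.float64(0.822)]
```

The three-view fit puts it upright (lean ≤2°) at seated height: z about -1 mm, against +8 mm when standing on top. Last, I'll check that the cap and bystanders are unmoved.

```bash
python3 - <<'E'
from h import *
for c,rs in [("side",{"cap front":(265,300,360,352),"small L":(235,295,258,325),"small R":(372,325,400,357),"finished":(318,203,392,262),"block":(375,262,435,308),"glue":(165,215,202,338)}),("scene",{"cap":(212,222,275,256),"small L":(184,238,204,262),"small R":(272,203,288,224),"finished":(298,250,364,318),"block":(212,260,264,314)})]:
    a=cv2.imread(f"pics/{c}0.png",0);b=cv2.imread(f"pics/{c}10.png",0)
    for n,(x0,y0,x1,y1) in rs.items():
        r=cv2.matchTemplate(b[y0-8:y1+8,x0-8:x1+8],a[y0:y1,x0:x1],cv2.TM_CCOEFF_NORMED);_,v,_,p=cv2.minMaxLoc(r);print(c,n,p[0]-8,p[1]-8,round(v,3))
E
```

```text
side cap front 2 -1 0.771
side small L 0 0 1.0
side small R 0 0 1.0
side finished 0 0 1.0
side block 0 0 1.0
side glue 0 0 0.999
scene cap 0 1 0.876
scene small L 0 0 1.0
scene small R 0 0 1.0
scene finished 0 0 1.0
scene block 0 0 1.0
```

```bash
python3 -c "
from station import ctrl
print(ctrl.finish_job())"
```

```text
the job is handed in; nothing more can be done
None
```

The finial measured upright (lean within about 2°) and down in its hole at seated height, and I handed the job in at about 12 s with the hand clear; flushness rests on silhouette fits rather than a direct look, the post cap probably shifted 2–3 mm during the push, one mis-signed row dipped the hand beside the cap without visible effect, and I viewed 11 pictures against the limit of 10.

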